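# Press the bronze bushing home in the bearing block

### The job

Take the bronze bushing from the parts stand and fit it, nose down, into the bore of the blue bearing block, then press it in by feel until its shoulder sits flush on the block's face, upright, and let go. Feel for the bore, which is off-centre, with light touches, and stop pressing as soon as the shoulder bottoms: never push on the block with more than 60 newtons. Leave the white plastic bushing in the stand and the beaker and bottle where they are.

Things in the scene. Friction and masses are not known exactly. Their poses are not given: they have to be found in the camera images.
- bronze_bushing: bronze-coloured (brass yellow) flanged bushing, standing upright, nose down, in one hole of the grey stand; 0.13 to 0.24 kg. Bottom up: nose 28 mm in diameter, 22 mm long, its bottom edge bevelled to 25 mm over the lowest 2 mm; shoulder flange 52 mm in diameter, 6 mm thick; round spigot on top, to be gripped. Origin: centre of the nose's bottom face, z up along the axis
- bronze_bushing_shoulder (a point): centre of the underside of the bronze bushing's flange, 22 mm above its origin
- bronze_bushing_spigot (a point): root of the bronze bushing's spigot, on its axis, 28 mm above its origin, level with the flange's top. The spigot is 26 mm in diameter and 30 mm tall from here, solid (the dark disc on top is only drawn). If the fingertips rest on the flange while they grip the spigot, the bushing cannot slip up in the grip
- housing: blue bearing block, fixed to the worktop: foot 100 x 140 x 10 mm, square body 92 x 92 mm, flat top 48 mm up. Let into its middle, flush with the top, is a pale round aluminium cartridge, 68 mm in diameter, turned to an unknown angle (it stays so). The bore in it is eccentric: its centre lies 4 mm from the block's middle in an unknown horizontal direction. Origin: centre of the underside, z up
- housing_face (a point): middle of the block's hard top face, where the shoulder must sit; the bore, 29.2 mm wide, is 4 mm off this point. The nose enters if within about 1.5 mm of the bore's centre, else it stands on the face. It goes in freely for 12 to 16 mm, then pushes a tight ring ahead, which resists with about 9 N (and stays where pushed) until the flange bottoms after 22 mm in all
- plastic_bushing: white plastic bushing of the same shape in the stand's other hole; not to be used. Which hole holds which bushing varies
- stand: grey block, 70 x 160 x 30 mm, fixed to the worktop; two holes 32 mm wide and 25 mm deep, 40 mm either side of its middle along its own y; the bushings hang in them by their flanges. Origin: centre of its underside, z up
- beaker: small glass beaker, 56 x 62 x 68 mm, standing behind the stand; origin: centre of its underside
- buffer_bottle: bottle with blue cap, 66 mm in diameter, 136 mm tall, standing behind the block; origin: centre of its underside
Mind the look-alikes: they are no part of the job. There is more than one size of the bronze_bushing; the one meant has the size given above.

How it is judged:
By the outcome, as a careful person would: the job done as asked, in the order asked, and still so for the second after the job is handed in, with the robot touching nothing.
It also fails if it takes over 64 s, if anything falls off the work surface, if the arm or the gripper's body presses on something with over 40 N, if the wrist force passes 120 N, or if a joint passes its speed limit or range.

### The arm

A 6-joint arm with a two-finger parallel gripper is mounted at the origin on a cart in front of the work surface, level with it; the furniture and walls round the work are solid. World frame = base frame: x ahead of the robot, y to its left, z up, the work surface at z = 0. Lengths are in m, angles in rad, forces in N, time in s.
With the tool pointing down it reaches from about 0.35 to 0.975 m from the base axis. Payload 4.9 kg.
Tool frame: the origin (TCP) lies on the centre line of the jaws, within the pads' length; the fingertips stand 8 mm ahead of it and the grasp point (between the pads) lies 11 mm behind it; z points along the fingers, y is the line along which they close (so a half turn about z gives the same grasp; the last joint's range is limited). The gripper opens to 85 mm and grips with 20 to 120 N. Pads are 22 mm wide; open, the fingers measure 114 mm over their backs; the gripper's body (76 mm by 85 mm) begins 54 mm behind the grasp point. The pads swing forward as they close: fully open they stand 13 mm farther back than shut.
Start: joints at [1.124, 0.053, 1.613, -0, 1.476, -0.119], TCP at [0.201, 0.592, 0.239] pointing down, gripper open.
Joint ranges: [-3.01, 3.01], [-1.01, 2.22], [0.06, 2.58], [-1.02, 4.17], [0.09, 2.62], [-3.14, 3.14]. Speed limits (rad/s): [2.57, 2.57, 3.14, 3.14, 3.14, 3.14].

### API

Orientations are given as a rotation vector (axis times angle).
In Python, from station import ctrl gives the robot as it stands.
- The arm moves only by the shell command python3 -m jog 'ROWS' [FORCE]. ROWS is rows parted by semicolons, their numbers by spaces, 1 to 20 of them, each of 7 numbers: the finger opening in m, then dx, dy, dz in m, then a rotation vector rx, ry, rz in rad; each row is the pose to reach, as a shift and turn from the pose commanded when the command began, along the tool's axes at that moment; what a row does not reach only later rows make up. A row lasts 1/12 s, in which the tool goes at most 0.0417 m and 0.125 rad, less where a joint would pass 70% of its speed; a pose out of reach is approached as far as the arm can. The fingers move at their own pace and stop on an object; FORCE is the grip in N (left out, the last holds). Time passes only in rows, so rows that do not move let the fingers close. It prints the time, the measured TCP pose, the force, the opening and the grip force at its end.
- ctrl.get_obs(): the state, without advancing time (a new reading comes with each control period).
- ctrl.get_image(name): name is "scene" or "top" or "wrist"; returns the picture (420x560x3 uint8, red, green, blue); there is no depth.
- ctrl.camera_params(name): a dict with "fx", "fy", "cx", "cy" (pixels), "T" (4x4, takes a point from camera to world coordinates); the wrist camera has in their place "tool_from_camera" (4x4, takes a point from camera to tool coordinates, whose origin is the TCP and whose axes are the flange's). Camera axes: x right, y down, z forward; pixel columns grow to the right and rows downward; lengths in m; the calibration is good to about 2 mm. A picture is of the moment at which its call begins: read the wrist's pose just before it. camera_params takes no time and is no camera call.
- ctrl.finish_job(): hands the job in; it is judged then, once.
Trained networks look in the newest picture that a camera, given by its name, has taken for a name from the list of things; names that differ only in an ending like _2 or _b are one class to them, and where a whole thing is asked for, a point or a joint stands for the part that bears it (a point fixed in the world has none). Each returns a list of dicts, best first, with "p" (0 to 1); they miss things now and then, are a little off and sometimes report something else, mostly with a low value. They report only what shows in the picture. A call takes as long as a camera call. They do not tell look-alikes from the thing itself.
- ctrl.find_in(camera, thing): "extent" ([left, top, right, bottom] in pixels, round what is visible of it).
- ctrl.cut_out(camera, thing): "mask" (420x560 bool, what is visible of it) and "extent" ([left, top, right, bottom] in pixels, round what is visible of it).
- ctrl.tip_of(camera, thing): "xy" ([column, row] in pixels: a listed point, or the origin of a listed thing).
The state is a dict: "t": time; "q": joint angles; "dq": joint speeds; "effort": joint torques, N m; "tool_pos": TCP position; "tool_rot": TCP orientation; "contact_force": force on the tool from outside, world axes, zero at the start; "wrist_torque": the same for the moment, N m; "opening": finger opening in m; "grip_force": force on a finger pad.
Only numpy, scipy, OpenCV 4.12 (cv2) and the standard library are available. Lean on these libraries where they do the work, as an engineer would, in place of code of your own. Each camera call takes 0.05 s, during which the arm holds its last target. There are 200 camera calls.

## Working session

There is one attempt and no reset: what is moved stays moved. The work goes in short steps, Python scripts to look and compute and a shell command to move; the robot and the scene stay as the last step left them, time stands still between calls to the robot, and variables do not carry over. Pictures are saved under pics/ and viewed, at most 10 in all, crops included, and the job is handed in when it is done.

```bash
mkdir -p pics
python3 - <<'E'
from station import ctrl
import cv2,numpy as np
o=ctrl.get_obs();print(o['t'],o['tool_pos'],o['tool_rot'],o['opening'],o['contact_force'])
for n in ['scene','top']:
    im=ctrl.get_image(n);cv2.imwrite(f'pics/{n}0.png',im[:,:,::-1])
    p=ctrl.camera_params(n);print(n,p['fx'],p['cx'],p['cy'],np.round(p['T'],3).tolist())
    for th in ['bronze_bushing_spigot','housing_face','housing','stand','plastic_bushing']:
        for d in ctrl.tip_of(n,th)[:3]: print(n,th,np.round(d['xy'],1),round(d['p'],2))
E
```

```text
0.0 [0.20095877 0.59114879 0.23804204] [-0.51246718 -3.09893178  0.00317837] 0.08560900607219764 [ 0.08466874 -0.44535666 -0.45444987]
scene 482.45996170137465 275.850437880218 204.5008431901764 [[-0.828, -0.282, 0.485, 0.173], [-0.561, 0.428, -0.709, 0.451], [-0.007, -0.858, -0.513, 0.512], [0.0, 0.0, 0.0, 1.0]]
scene bronze_bushing_spigot [256.2 221.2] 0.92
scene bronze_bushing_spigot [334.  215.9] 0.8
scene bronze_bushing_spigot [332.4 267. ] 0.67
scene housing_face [203.8 285.9] 0.79
scene housing [205.2 312.2] 0.58
scene stand [344.8 221.9] 0.91
scene stand [336.6 229.3] 0.52
scene plastic_bushing [355.2 210.2] 0.69
top 399.0180109678467 281.53423266253094 210.91220778783713 [[0.025, -0.984, 0.174, 0.419], [-0.999, -0.021, 0.029, -0.144], [-0.024, -0.175, -0.984, 0.903], [0.0, 0.0, 0.0, 1.0]]
top bronze_bushing_spigot [263.2 277.6] 0.97
top bronze_bushing_spigot [287.4 188.7] 0.75
top bronze_bushing_spigot [335.  241.7] 0.55
top housing_face [195.6 212.9] 0.63
top housing [204.3 216. ] 0.63
top stand [348.2 245.4] 0.92
top plastic_bushing [370.2 247.3] 0.89
```

View pics/top0.png

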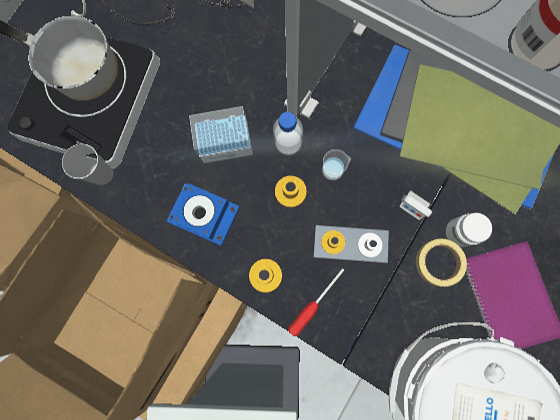

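View pics/scene0.png

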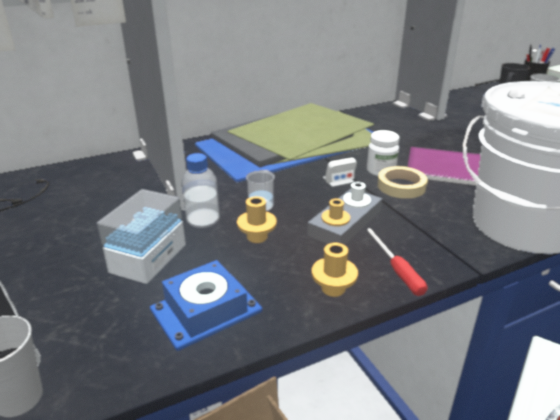

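The top view shows the bronze bushing in the stand's left hole at (333,241) and the white one at (370,244). The block's cartridge is at about (200,211), with the dark bore in it. The loose bronze bushings at (290,191) and (265,275) are look-alikes.

```bash
cat > h.py <<'E'
from station import ctrl
import cv2,numpy as np
from scipy.spatial.transform import Rotation as R
def cam(n,o=None):
    p=ctrl.camera_params(n)
    if n=='wrist':
        T=np.eye(4);T[:3,:3]=R.from_rotvec(o['tool_rot']).as_matrix();T[:3,3]=o['tool_pos'];T=T@p['tool_from_camera']
    else: T=np.array(p['T'])
    return p,T
def px2w(n,uv,z,o=None):
    p,T=cam(n,o)
    d=T[:3,:3]@[(uv[0]-p['cx'])/p['fx'],(uv[1]-p['cy'])/p['fy'],1]
    return T[:3,3]+d*(z-T[2,3])/d[2]
def totool(target,o):  # world point -> shift in tool axes
    return R.from_rotvec(o['tool_rot']).inv().apply(np.array(target)-o['tool_pos'])
E
python3 - <<'E'
from h import *
o=ctrl.get_obs();p=ctrl.camera_params('wrist');print(np.round(p['tool_from_camera'],3).tolist(),p['fx'])
print(R.from_rotvec(o['tool_rot']).as_matrix().round(3).tolist())
im=ctrl.get_image('top');print
for th in ['bronze_bushing','housing','stand','plastic_bushing','buffer_bottle','beaker']:
    for d in ctrl.cut_out('top',th)[:3]:
        m=d['mask'];v,u=np.nonzero(m);c,s,a=cv2.minAreaRect(np.c_[u,v].astype(np.float32))
        z={'housing':.02,'stand':.03}.get(th,.036)
        print(th,round(d['p'],2),np.round(c,1),np.round(s,1),round(a,1),m.sum(),px2w('top',c,z).round(4))
g=lambda uv,z,n='top':px2w(n,uv,z).round(4)
print('spigot',g((335,241.7),.036),g((332.4,215.9),.036,'scene'),'face',g((199.5,212),.048),g((203.8,285.9),.048,'scene'))
for n in ['scene','top']:
    im=ctrl.get_image(n);
    print(n,[ (np.round(d['xy'],1),g(d['xy'],.036,n)) for d in ctrl.tip_of(n,'bronze_bushing_spigot')])
E
```

```text
[[0.0, -0.964, -0.264, 0.067], [1.0, 0.0, 0.0, -0.001], [-0.0, -0.264, 0.964, -0.133], [0.0, 0.0, 0.0, 1.0]] 350.04963618183206
[[-0.947, 0.322, 0.0], [0.322, 0.947, 0.0], [-0.0, 0.0, -1.0]]
bronze_bushing 0.96 [290.3 190.8] [29.7 29. ] 45.0 714 [ 0.619  -0.1368  0.036 ]
bronze_bushing 0.68 [332.5 241.5] [23. 25.] 90.0 494 [ 0.5078 -0.2309  0.036 ]
bronze_bushing 0.6 [265.5 274.5] [31. 31.] 90.0 798 [ 0.4334 -0.0876  0.036 ]
housing 0.62 [332.8 241.8] [23.3 22.6] 45.0 446 [ 0.5089 -0.2331  0.02  ]
housing 0.56 [203.  212.9] [60.8 44.5] 24.1 2638 [0.5674 0.0593 0.02  ]
stand 0.84 [350.7 243.4] [74.6 32.7] 4.2 1419 [ 0.5053 -0.2712  0.03  ]
plastic_bushing 0.67 [369.5 244.5] [23. 23.] 90.0 451 [ 0.5032 -0.3108  0.036 ]
buffer_bottle 0.89 [287.5 133. ] [42. 29.] 90.0 1062 [ 0.7542 -0.1275  0.036 ]
beaker 0.67 [333.4 162.9] [25.4 30.6] 36.9 648 [ 0.685  -0.2324  0.036 ]
spigot [ 0.5075 -0.2364  0.036 ] [ 0.5126 -0.2304  0.036 ] face [0.5646 0.0606 0.048 ] [0.5693 0.0605 0.048 ]
scene [(array([335.4, 268.3]), array([ 0.4349, -0.0964,  0.036 ])), (array([333.4, 215.5]), array([ 0.5117, -0.2327,  0.036 ])), (array([253.8, 220.4]), array([ 0.6248, -0.1379,  0.036 ]))]
top [(array([262.1, 276.4]), array([ 0.4292, -0.0804,  0.036 ])), (array([332.7, 242.1]), array([ 0.5066, -0.2314,  0.036 ])), (array([290.9, 189.7]), array([ 0.6214, -0.1382,  0.036 ])), (array([345.8, 245.1]), array([ 0.5007, -0.2597,  0.036 ]))]
```

```bash
python3 -m jog '0.04 -0.13 -0.096 0; 0.04 -0.26 -0.19 0; 0.04 -0.5 -0.37 0.0 0 0 0' 2>&1 | tail -3; python3 -m jog '0.04 -0.517 -0.385 0.038 0 0 0;0.04 -0.517 -0.385 0.038 0 0 0;0.04 -0.517 -0.385 0.038 0 0 0;0.04 -0.517 -0.385 0.038 0 0 0;0.04 -0.517 -0.385 0.038 0 0 0;0.04 -0.517 -0.385 0.038 0 0 0;0.04 -0.517 -0.385 0.038 0 0 0;0.04 -0.517 -0.385 0.038 0 0 0;0.04 -0.517 -0.385 0.038 0 0 0;0.04 -0.517 -0.385 0.038 0 0 0;0.04 -0.517 -0.385 0.038 0 0 0;0.04 -0.517 -0.385 0.038 0 0 0;0.04 -0.517 -0.385 0.038 0 0 0;0.04 -0.517 -0.385 0.038 0 0 0;0.04 -0.517 -0.385 0.038 0 0 0;0.04 -0.517 -0.385 0.038 0 0 0;0.04 -0.517 -0.385 0.038 0 0 0;0.04 -0.517 -0.385 0.038 0 0 0' 2>&1 | tail -3
cat > look.py <<'E'
from h import *
import sys
o=ctrl.get_obs();im=ctrl.get_image('wrist');cv2.imwrite(f'pics/{sys.argv[1]}.png',im[:,:,::-1])
print(o['t'],o['tool_pos'].round(4),np.round(o['contact_force'],1),o['opening'])
for th in sys.argv[2:]:
    for d in ctrl.tip_of('wrist',th)[:3]: print(th,np.round(d['xy'],1),round(d['p'],2),px2w('wrist',d['xy'],.036 if 'spig' in th else .048,o).round(4))
E
python3 look.py w1 housing_face
```

```text
Traceback (most recent call last):
ValueError: setting an array element with a sequence. The requested array has an inhomogeneous shape after 1 dimensions. The detected shape was (3,) + inhomogeneous part.
contact_force: [-0.9, 0.2, -1.1]
opening: 0.0401
grip_force: 0.0
2.65 [0.5669 0.0599 0.201 ] [-0.9  0.2 -1.1] 0.040070455592286114
housing_face [286.7 194.3] 0.95 [0.5668 0.0618 0.048 ]
```

View pics/w1.png

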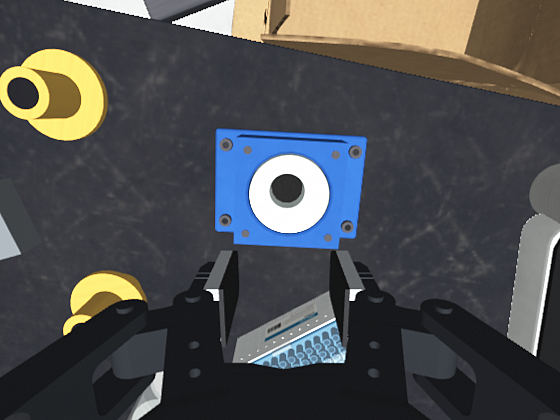

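The wrist view shows the cartridge centred near (289,193) and the bore near (287,190). A grey inner wall forms part of the bore's rim. I'll fit ellipses to both.

```bash
cat > bore.py <<'E'
from h import *
o=ctrl.get_obs();im=ctrl.get_image('wrist')
g=im.min(2)
for th in (150,190,215):
    m=(g>th).astype(np.uint8)
    cs,h=cv2.findContours(m,cv2.RETR_CCOMP,cv2.CHAIN_APPROX_NONE)
    for c,hh in zip(cs,h[0]):
        e=cv2.fitEllipse(c) if len(c)>40 else None
        if e and abs(e[0][0]-289)<25 and abs(e[0][1]-193)<25: print(th,hh[3]>=0,np.round(e[0],2),np.round(e[1],1),px2w('wrist',e[0],.048,o).round(4))
cv2.imwrite('pics/b1.png',cv2.resize(im[140:245,235:345,::-1],None,fx=5,fy=5,interpolation=cv2.INTER_NEAREST))
E
python3 bore.py
```

```text
150 False [287.13 194.79] [77.3 79.2] [0.5668 0.0636 0.048 ]
150 True [285.1  191.57] [34.7 35.3] [0.5636 0.0629 0.048 ]
190 False [287.03 194.99] [76.8 78.7] [0.5669 0.0634 0.048 ]
190 True [284.99 191.61] [35.2 36.1] [0.5636 0.0628 0.048 ]
215 False [287.   195.01] [76.7 78.6] [0.5669 0.0634 0.048 ]
215 True [285.04 191.66] [35.4 36.4] [0.5637 0.0628 0.048 ]
```

View pics/b1.png

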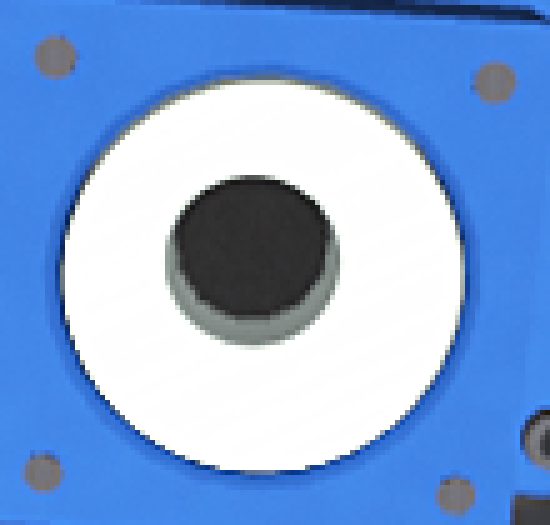

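```bash
python3 -m jog '0.04 -0.039 -0.295 0.012 0 0 0;0.04 -0.039 -0.295 0.012 0 0 0;0.04 -0.039 -0.295 0.012 0 0 0;0.04 -0.039 -0.295 0.012 0 0 0;0.04 -0.039 -0.295 0.012 0 0 0;0.04 -0.039 -0.295 0.012 0 0 0;0.04 -0.039 -0.295 0.012 0 0 0;0.04 -0.039 -0.295 0.012 0 0 0;0.04 -0.039 -0.295 0.012 0 0 0;0.04 -0.039 -0.295 0.012 0 0 0;0.04 -0.039 -0.295 0.012 0 0 0;0.04 -0.039 -0.295 0.012 0 0 0' 2>&1 | tail -3
python3 look.py w2 bronze_bushing_spigot
cat > fl.py <<'E'
from h import *
o=ctrl.get_obs();im=ctrl.get_image('wrist')
hsv=cv2.cvtColor(im,cv2.COLOR_RGB2HSV);m=cv2.inRange(hsv,(12,110,60),(38,255,255))
n,l,s,c=cv2.connectedComponentsWithStats(m)
for i in range(1,n):
    if s[i,4]>500:
        cs,_=cv2.findContours((l==i).astype(np.uint8),cv2.RETR_EXTERNAL,cv2.CHAIN_APPROX_NONE)
        e=cv2.fitEllipse(cs[0]);print(s[i],np.round(e[0],2),np.round(e[1],1),px2w('wrist',e[0],.036,o).round(4))
print(o['tool_pos'])
E
python3 fl.py
```

```text
contact_force: [0.1, 0.3, 0.4]
opening: 0.0401
grip_force: 0.0
3.8 [ 0.5092 -0.2292  0.1894] [0.1 0.3 0.4] 0.04013835298140594
bronze_bushing_spigot [282.8 191.9] 0.86 [ 0.5063 -0.2297  0.036 ]
bronze_bushing_spigot [428.2  44.3] 0.85 [ 0.4334 -0.0895  0.036 ]
bronze_bushing_spigot [418.6 277.4] 0.61 [ 0.6198 -0.1392  0.036 ]
[ 382    0  105   91 6716] [432.43  41.66] [ 89.5 108.9] [ 0.4326 -0.0866  0.036 ]
[ 251  163   61   60 2549] [280.92 192.18] [58.8 60. ] [ 0.5059 -0.2317  0.036 ]
[ 380  236   85   75 4478] [422.12 273.01] [72.7 85.2] [ 0.6165 -0.1358  0.036 ]
[ 0.50912694 -0.22958292  0.18940293]
```

View pics/w2.png

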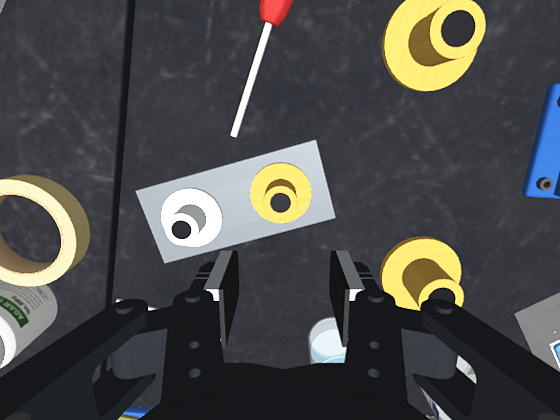

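```bash
python3 -m jog '0.04 0.0018 -0.003 0.03 0 0 0;0.04 0.0018 -0.003 0.06 0 0 0;0.04 0.0018 -0.003 0.09 0 0 0;0.04 0.0018 -0.003 0.115 0 0 0;0.04 0.0018 -0.003 0.13 0 0 0;0.036 0.0018 -0.003 0.137 0 0 0;0.036 0.0018 -0.003 0.137 0 0 0;0.036 0.0018 -0.003 0.137 0 0 0'; python3 look.py w3 bronze_bushing_spigot
```

```text
t: 4.62
tool_pos: [0.5065, -0.2333, 0.0529]
tool_rot: [0.512, 3.099, -0.0]
contact_force: [0.7, 0.2, -0.6]
opening: 0.0361
grip_force: 0.0
4.6167 [ 0.5065 -0.2333  0.0529] [ 0.7  0.2 -0.6] 0.03612973141753739
bronze_bushing_spigot [291.2 261.1] 0.69 [ 0.507  -0.2305  0.036 ]
```

View pics/w3.png

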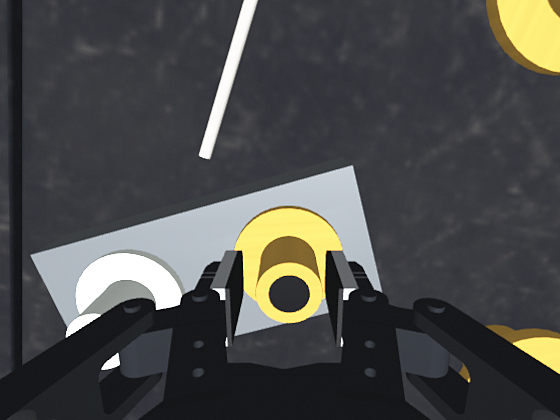

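The spigot (290,293) stands between the fingers, about 1.6 mm off the centre line. I'll correct that and feel down for the flange.

```bash
python3 -m jog '0.034 0 0.0016 0.003 0 0 0;0.034 0 0.0016 0.005 0 0 0;0.034 0 0.0016 0.006 0 0 0;0.034 0 0.0016 0.006 0 0 0'|sed -n '2p;4,5p'; python3 -m jog '0.034 0 0 0.001 0 0 0;0.034 0 0 0.001 0 0 0'|sed -n '2p;4,5p';python3 -m jog '0.034 0 0 0.001 0 0 0;0.034 0 0 0.001 0 0 0'|sed -n '2p;4,5p'
```

```text
tool_pos: [0.5064, -0.2318, 0.0463]
contact_force: [-0.1, -0.2, -0.6]
opening: 0.0336
tool_pos: [0.5064, -0.2318, 0.0452]
contact_force: [-0.3, 0.4, 1.0]
opening: 0.0341
tool_pos: [0.5064, -0.2318, 0.0441]
contact_force: [-0.7, 0.0, -0.5]
opening: 0.0342
```

```bash
for i in 1 2; do python3 -m jog '0.03 0 0 0.001 0 0 0;0.03 0 0 0.001 0 0 0'|sed -n '2p;4,5p'; done
```

```text
tool_pos: [0.5067, -0.232, 0.0436]
contact_force: [-0.3, -0.5, 2.7]
opening: 0.0302
tool_pos: [0.5067, -0.232, 0.0436]
contact_force: [-3.8, 1.6, 8.8]
opening: 0.03
```

```bash
python3 -m jog '0.03 0 0 -0.001 0 0 0;0.02 0 0 -0.001 0 0 0;0.02 0 0 -0.001 0 0 0;0.02 0 0 -0.001 0 0 0;0.02 0 0 -0.001 0 0 0;0.02 0 0 -0.001 0 0 0' 70; python3 -m jog '0.02 0 0 -0.005 0 0 0;0.02 0 0 -0.02 0 0 0;0.02 0 0 -0.05 0 0 0;0.02 0 0 -0.085 0 0 0;0.02 0 0 -0.1 0 0 0;0.02 0 0 -0.1 0 0 0'; python3 look.py w4 bronze_bushing_spigot
```

```text
t: 6.22
tool_pos: [0.5071, -0.2318, 0.0441]
tool_rot: [0.513, 3.099, 0.0]
contact_force: [0.2, 1.6, 6.3]
opening: 0.0242
grip_force: 69.1
t: 6.72
tool_pos: [0.5089, -0.2334, 0.1481]
tool_rot: [0.511, 3.092, -0.006]
contact_force: [0.8, 0.1, -2.3]
opening: 0.024
grip_force: 69.5
6.7167 [ 0.5089 -0.2334  0.1481] [ 0.8  0.1 -2.3] 0.023984449654795906
bronze_bushing_spigot [284.1 269.2] 0.93 [ 0.5557 -0.25    0.036 ]
bronze_bushing_spigot [442.8 296.3] 0.88 [ 0.6175 -0.1399  0.036 ]
bronze_bushing_spigot [466.6  23.5] 0.71 [ 0.432  -0.0862  0.036 ]
```

View pics/w4.png

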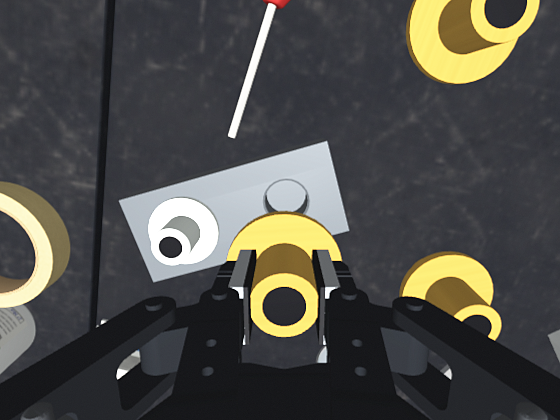

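The bushing is held upright with the fingertips on the flange at (285,250), and the stand hole at (287,197) is empty. The white bushing is undisturbed.

```bash
python3 -m jog '0.02 0 0 -0.01 0 0 0;0.02 0 0 -0.01 0 0 0'|sed -n '2,4p'; python3 -c "
from h import *
o=ctrl.get_obs();print(totool([.5648,.0627,.15],o).round(4))"
```

```text
tool_pos: [0.506, -0.2316, 0.1525]
tool_rot: [-0.512, -3.098, -0.001]
contact_force: [0.6, 0.3, -1.6]
[0.039  0.2975 0.0027]
```

```bash
python3 -m jog '0.02 0.039 0.2975 0.0 0 0 0;0.02 0.039 0.2975 0.0 0 0 0;0.02 0.039 0.2975 0.0 0 0 0;0.02 0.039 0.2975 0.0 0 0 0;0.02 0.039 0.2975 0.0 0 0 0;0.02 0.039 0.2975 0.0 0 0 0;0.02 0.039 0.2975 0.0 0 0 0;0.02 0.039 0.2975 0.0 0 0 0;0.02 0.039 0.2975 0.0 0 0 0;0.02 0.039 0.2975 0.0 0 0 0;0.02 0.039 0.2975 0.0 0 0 0;0.02 0.039 0.2975 0.0 0 0 0;0.02 0.039 0.2975 0 0 0 0;0.02 0.039 0.2975 0.02 0 0 0;0.02 0.039 0.2975 0.04 0 0 0;0.02 0.039 0.2975 0.05 0 0 0;0.02 0.039 0.2975 0.055 0 0 0;0.02 0.039 0.2975 0.055 0 0 0'; python3 look.py w5 housing_face;python3 -c "
from h import *
o=ctrl.get_obs();print(o['tool_pos'],o['contact_force'],totool([.5648,.0627,.085],o).round(4))"
```

```text
t: 8.48
tool_pos: [0.5644, 0.0618, 0.0968]
tool_rot: [-0.514, -3.096, 0.001]
contact_force: [-1.0, 0.6, -2.3]
opening: 0.0241
grip_force: 70.0
8.4833 [0.5644 0.0618 0.0968] [-1.   0.6 -2.3] 0.024143233663607672
[0.56588936 0.06207833 0.0990367 ] [-0.15406342  0.47140199 -2.13288968] [0.0012 0.0002 0.014 ]
```

View pics/w5.png

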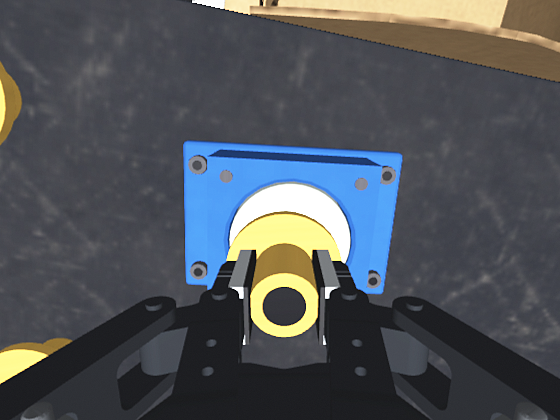

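The bushing is over the block, the flange covering the bore side of the cartridge. I'll let the arm settle, then descend gently.

```bash
python3 -m jog '0.02 0 0 0 0 0 0;0.02 0 0 0 0 0 0;0.02 0 0 0 0 0 0;0.02 0 0 0 0 0 0'|sed -n '2,4p'; python3 -c "
from h import *
for i in range(3):
  o=ctrl.get_obs();print(o['tool_pos'].round(4),o['contact_force'].round(1),totool([.5648,.0627,.088],o).round(4));ctrl.get_image('top')"
```

```text
tool_pos: [0.5658, 0.0624, 0.099]
tool_rot: [0.512, 3.098, 0.0]
contact_force: [-0.7, 0.9, -2.8]
[0.5658 0.0624 0.099 ] [-0.7  0.9 -2.8] [ 0.001  -0.0001  0.011 ]
[0.5656 0.0624 0.0988] [ 0.4 -0.5 -3.4] [0.0009 0.     0.0108]
[0.5655 0.0624 0.0987] [-1.5 -0.7 -1.5] [0.0008 0.     0.0107]
```

```bash
python3 -m jog '0.02 0.0008 0 0.004 0 0 0;0.02 0.0008 0 0.008 0 0 0;0.02 0.0008 0 0.011 0 0 0;0.02 0.0008 0 0.011 0 0 0;0.02 0.0008 0 0.011 0 0 0'|sed -n '2p;4p'; for i in 1 2 3; do python3 -m jog '0.02 0 0 0.001 0 0 0;0.02 0 0 0.001 0 0 0;0.02 0 0 0.001 0 0 0'|sed -n '2p;4p';done
```

```text
tool_pos: [0.5642, 0.0627, 0.0867]
contact_force: [0.4, 0.1, -2.5]
tool_pos: [0.5647, 0.0626, 0.0864]
contact_force: [0.1, -0.0, -1.6]
tool_pos: [0.5646, 0.0626, 0.0853]
contact_force: [-0.2, -0.1, -1.7]
tool_pos: [0.5645, 0.0626, 0.0842]
contact_force: [0.5, -0.4, -1.3]
```

Face contact is expected at z≈0.0837, so I'll continue in small steps.

```bash
for i in 1 2 3; do python3 -m jog '0.02 0 0 0.001 0 0 0;0.02 0 0 0.001 0 0 0;0.02 0 0 0.001 0 0 0'|sed -n '2p;4p';done
```

```text
tool_pos: [0.5645, 0.0626, 0.0832]
contact_force: [0.2, 0.2, -1.4]
tool_pos: [0.5645, 0.0626, 0.0822]
contact_force: [0.2, -0.8, -1.6]
tool_pos: [0.5645, 0.0627, 0.0812]
contact_force: [-0.8, 0.4, -1.4]
```

It's inside the bore with no contact. I'll keep going down.

```bash
for i in 1 2 3 4; do python3 -m jog '0.02 0 0 0.001 0 0 0;0.02 0 0 0.002 0 0 0;0.02 0 0 0.002 0 0 0'|sed -n '2p;4p';done
```

```text
tool_pos: [0.5645, 0.0627, 0.079]
contact_force: [-0.5, 0.4, -2.2]
tool_pos: [0.5645, 0.0627, 0.0771]
contact_force: [-0.7, 0.4, -1.9]
tool_pos: [0.5645, 0.0627, 0.0751]
contact_force: [-0.7, 0.4, -0.5]
tool_pos: [0.5645, 0.0627, 0.0731]
contact_force: [-0.5, 1.0, -1.8]
```

```bash
for i in 1 2 3 4; do python3 -m jog '0.02 0 0 0.001 0 0 0;0.02 0 0 0.002 0 0 0;0.02 0 0 0.002 0 0 0'|sed -n '2p;4p';done
```

```text
tool_pos: [0.5647, 0.0627, 0.072]
contact_force: [-3.7, 0.7, 4.9]
tool_pos: [0.5648, 0.0627, 0.0708]
contact_force: [-5.9, 1.5, 8.9]
tool_pos: [0.5648, 0.0627, 0.069]
contact_force: [-7.2, 0.8, 10.1]
tool_pos: [0.5648, 0.0627, 0.067]
contact_force: [-7.0, 0.9, 9.9]
```

Pushing the ring at about 10 N, with a small lateral load towards -x. I'll ease that off and go on to bottoming at about 0.0617.

```bash
python3 -m jog '0.02 0.0005 0 0.001 0 0 0;0.02 0.0005 0 0.001 0 0 0;0.02 0.0005 0 0.001 0 0 0'|sed -n '2,4p'; for i in 1 2 3; do python3 -m jog '0.02 0 0 0.001 0 0 0;0.02 0 0 0.001 0 0 0'|sed -n '2p;4p';done
```

```text
tool_pos: [0.5647, 0.0628, 0.0662]
tool_rot: [0.512, 3.099, -0.0]
contact_force: [-7.0, 1.1, 9.3]
tool_pos: [0.5647, 0.0628, 0.0652]
contact_force: [-4.9, 1.1, 9.4]
tool_pos: [0.5647, 0.0627, 0.0643]
contact_force: [-5.2, 1.2, 10.5]
tool_pos: [0.5647, 0.0627, 0.0633]
contact_force: [-6.1, 2.1, 10.2]
```

```bash
for i in 1 2 3; do python3 -m jog '0.02 0 0 0.0007 0 0 0;0.02 0 0 0.0007 0 0 0'|sed -n '2p;4p';done
```

```text
tool_pos: [0.5647, 0.0627, 0.0627]
contact_force: [-6.5, 0.8, 9.1]
tool_pos: [0.5647, 0.0628, 0.0622]
contact_force: [-7.3, 1.3, 11.7]
tool_pos: [0.5647, 0.0628, 0.0621]
contact_force: [-9.7, 0.9, 15.4]
```

```bash
for i in 1 2; do python3 -m jog '0.02 0 0 0.0007 0 0 0;0.02 0 0 0.0007 0 0 0'|sed -n '2p;4p';done
```

```text
tool_pos: [0.5647, 0.0628, 0.0621]
contact_force: [-11.9, 1.3, 18.4]
tool_pos: [0.5648, 0.0628, 0.0621]
contact_force: [-14.2, 0.3, 23.5]
```

Bottomed: z stays at 0.0621 while the force rises. I'll relax the load, release, lift and look.

```bash
python3 -m jog '0.02 0 0 -0.001 0 0 0;0.02 0 0 -0.0015 0 0 0;0.02 0 0 -0.0015 0 0 0'|sed -n '2p;4p'; python3 -m jog '0.028 0 0 -0.001 0 0 0;0.04 0 0 -0.001 0 0 0;0.04 0 0 -0.001 0 0 0;0.04 0 0 -0.001 0 0 0;0.04 0 0 -0.001 0 0 0' 20; python3 -m jog '0.04 0 0 -0.01 0 0 0;0.04 0 0 -0.03 0 0 0;0.04 0 0 -0.06 0 0 0;0.04 0 0 -0.1 0 0 0;0.04 0 0 -0.12 0 0 0;0.04 0 0 -0.12 0 0 0;0.04 0 0 -0.12 0 0 0'|sed -n '1,5p'
python3 - <<'E'
from h import *
a=ctrl.get_image('wrist');b=ctrl.get_image('scene')
k=lambda i:cv2.resize(i,(400,400),interpolation=cv2.INTER_CUBIC)
cv2.imwrite('pics/end.png',np.hstack([k(a[110:270,200:360]),k(b[230:350,140:260])])[:,:,::-1])
E
```

```text
tool_pos: [0.5647, 0.0628, 0.0621]
contact_force: [-9.6, 1.9, 14.7]
t: 15.23
tool_pos: [0.5648, 0.0625, 0.0606]
tool_rot: [0.512, 3.098, -0.0]
contact_force: [0.6, 0.1, 2.0]
opening: 0.0401
grip_force: 1.0
t: 15.82
tool_pos: [0.5651, 0.0628, 0.1825]
tool_rot: [0.512, 3.096, 0.001]
contact_force: [-1.4, -0.9, 0.0]
opening: 0.0404
```

View pics/end.png

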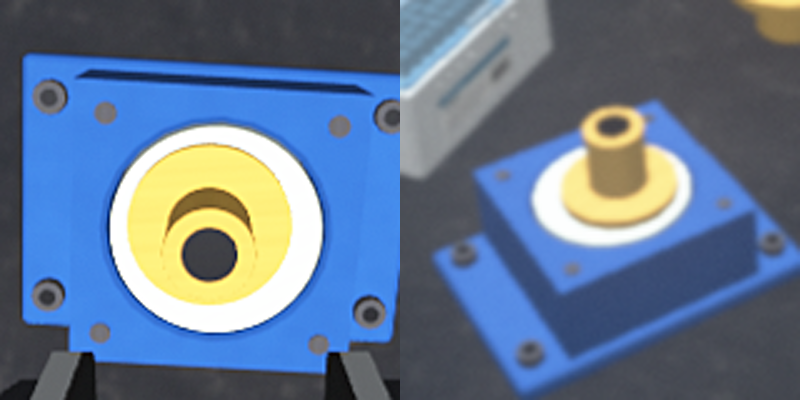

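The bushing sits upright with its flange flush on the cartridge in both views, at (210,225) on the left and (618,185) on the right. The final height of 0.0621 matches the grasp offset exactly.

```bash
python3 -c "
from station import ctrl
print(ctrl.finish_job())"
```

```text
the job is handed in; nothing more can be done
None
```

The bronze bushing is pressed into the blue block's bore, its shoulder looks flush and upright, and it is released; the highest pressing force I read was about 28 N, and the job was handed in at about 16 s.

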